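# Put the tasting things back on their own coasters

## Task

The three things on coasters at the tasting corner are all on the wrong ones: set the cup of picks on the black coaster, the dish of olives on the blue coaster and the roll of labels on the wooden coaster, each standing upright in the middle of its coaster. Only one thing fits on a coaster; the empty green square pad is free for parking one of them on the way. Do not tip anything over, and leave the label gun, the thermometer and the green-topped cheese wedge beside the wire cutter where they lie.

Things in the scene. Friction and masses are not known exactly. Their poses are not given: they have to be found in the camera images.
- pick_cup: plain grey-beige cup full of wooden tasting picks, round, slightly tapered: 56 mm across at the foot, 64 mm at the rim, rim 62 mm high, picks up to 70 mm, 0.06 to 0.11 kg; origin at the centre of its underside, z up. Starts on the wooden coaster, up to 9 mm off centre; belongs on the black one
- olive_dish: small grey round dish with green olives, nearly straight sides, 69 mm across and 34 mm high, 0.09 to 0.18 kg; can be gripped from above across its full width; origin at the centre of its underside, z up. (Another such dish far back stands on no coaster and is not meant.) Starts on the black coaster, up to 9 mm off centre; belongs on the blue one
- label_roll: white roll of price labels standing flat with its hole upward, 60 mm across, 32 mm high, 0.05 to 0.10 kg; origin at the centre of its underside, z up. (Another roll far back stands on no coaster and is not meant.) Starts on the blue coaster, up to 9 mm off centre; belongs on the wooden one
- wood_coaster: round disc, 104 mm across and 8 mm high, fixed to the worktop; origin at the centre of its underside on the worktop (z = 0), z up, so its top lies 8 mm above the origin; orange-brown wood. Holds the cup of picks at the start
- black_coaster: round disc, 104 mm across and 8 mm high, fixed to the worktop; origin at the centre of its underside on the worktop (z = 0), z up, so its top lies 8 mm above the origin; black. Holds the dish of olives at the start
- blue_coaster: round disc, 104 mm across and 8 mm high, fixed to the worktop; origin at the centre of its underside on the worktop (z = 0), z up, so its top lies 8 mm above the origin; blue. Holds the label roll at the start
- green_pad: empty green square pad, 104 x 104 mm and 8 mm high, fixed to the worktop; origin at the centre of its underside on the worktop (z = 0), z up. A free place to park a thing on the way
- label_gun: dark blue price-label gun with a black end lying on its side, about 106 x 140 x 35 mm; origin near its middle, on the worktop. To be left alone
- thermometer: white probe thermometer lying on the worktop, 30 x 168 x 17 mm; origin at mid-length on the worktop, its own y axis along its length (roughly world x). To be left alone. Just right of it the brown handle of the lowered wire cutter juts toward the robot, 28 mm wide, up to 82 mm above the worktop, the bow behind it up to 145 mm: carry things over it
- herb_wedge: film-wrapped white cheese wedge with a green top, standing on the worktop right of the wire cutter, 88 x 91 x 46 mm; origin at the centre of its underside, z up. To be left alone

How it is judged:
At the end, for the whole second after the job is handed in: The cup stands on the black coaster, the olive dish on the blue one and the label roll on the wooden one, each within 15 mm of the coaster's centre, resting on its top, upright within 6 degrees, released and at rest (horizontal distance between pick_cup and black_coaster below 0.015 m and z of pick_cup in the frame of black_coaster between 0.005 and 0.012 m and angle between each of pick_cup, olive_dish, label_roll's own z axis and vertical below 0.1 rad and linear speed of each of pick_cup, olive_dish, label_roll below 0.02 m/s and contact force between each of pick_cup, olive_dish, label_roll and the fingers below 0.1 N and horizontal distance between olive_dish and blue_coaster below 0.015 m and z of olive_dish in the frame of blue_coaster between 0.005 and 0.012 m and horizontal distance between label_roll and wood_coaster below 0.015 m and z of label_roll in the frame of wood_coaster between 0.005 and 0.012 m); the robot touches nothing.
It fails at once if the price-label gun is moved by more than 20 mm (distance of label_gun from where it was at the start of the episode above 0.02 m).
It fails at once if the probe thermometer is moved by more than 20 mm (distance of thermometer from where it was at the start of the episode above 0.02 m).
It fails at once if the cheese wedge with the green top is moved by more than 20 mm (distance of herb_wedge from where it was at the start of the episode above 0.02 m).
It fails at once if the cup, the dish or the roll is tipped by more than 35 degrees (angle between any of pick_cup, olive_dish, label_roll's own z axis and vertical above 0.61 rad).
It also fails if it takes over 106 s, if anything falls off the work surface, if the arm or the gripper's body presses on something with over 40 N, if the wrist force passes 120 N, or if a joint passes its speed limit or range.

## Robot

A 6-joint arm with a two-finger parallel gripper is mounted at the origin on a cart in front of the work surface, level with it; the furniture and walls round the work are solid. World frame = base frame: x ahead of the robot, y to its left, z up, the work surface at z = 0. Lengths are in m, angles in rad, forces in N, time in s.
With the tool pointing down it reaches from about 0.425 to 0.95 m from the base axis. Payload 14.7 kg.
Tool frame: the origin (TCP) lies at the very end of the fingers, on their centre line; the grasp point (between the pads) lies 19 mm behind it; z points along the fingers, y is the line along which they close (so a half turn about z gives the same grasp; the last joint's range is limited). The gripper opens to 85 mm and grips with 20 to 120 N. Pads are 22 mm wide; open, the fingers measure 114 mm over their backs; the gripper's body (76 mm by 85 mm) begins 54 mm behind the grasp point. The pads swing forward as they close: fully open they stand 13 mm farther back than shut.
Start: joints at [-1.233, 0.48, 1.596, -0, 1.065, -0.047], TCP at [0.244, -0.602, 0.231] pointing down, gripper open.
Joint ranges: [-2.75, 2.75], [-0.82, 2.05], [0.23, 2.67], [-1.56, 4.7], [0.09, 2.69], [-2.92, 2.92]. Speed limits (rad/s): [1.89, 1.89, 2.39, 3.01, 3.01, 3.01].

## Interface

Orientations are given as a unit quaternion [w, x, y, z].
In Python, from station import bot, optics, monitor gives the robot as it stands (bot), with the cameras (optics) and the readings (monitor).
- The arm moves only by the tool drive_effector, called after "Request:" as a command line: name --argument value ..., lists and objects as JSON in quotes. Schema: {"type":"object","properties":{"ticks":{"type":"object","properties":{"steps":{"type":"array","items":{"type":"array","items":{"type":"number"},"minItems":7,"maxItems":7},"minItems":1,"maxItems":20}},"additionalProperties":false,"required":["steps"]},"only":{"type":"string"},"quiet":{"type":"boolean"},"lines":{"type":"string"}},"required":["ticks"],"additionalProperties":false}. ticks is an object whose key "steps" holds a list of rows, 1 to 20 of them, each of 7 numbers: dx, dy, dz in normalised numbers (1 is 0.75 m), then a rotation vector rx, ry, rz in shares of 4 rad (1.0 is 4 rad), then the finger opening in m; each row is the pose to reach, as a shift and turn from the pose commanded when the call began, along the tool's axes at that moment; what a row does not reach only later rows make up. A row lasts 1/10 s, in which the tool goes at most 0.05 m and 0.15 rad, less where a joint would pass 70% of its speed; a pose out of reach is approached as far as the arm can. The fingers move at their own pace and stop on an object; the grip force is fixed at half the most. Time passes only in rows, so rows that do not move let the fingers close. The tool returns the time, the measured TCP pose, the force, the opening and the grip force at its end. only (a regular expression) keeps the lines of the reply that match it, lines (a string "A,B") keeps lines A to B, and quiet returns only ok. Input that does not fit is refused with a message, and nothing moves.
- monitor.get_obs(): the state, without advancing time (a new reading comes with each control period).
- optics.get_image(name): name is "scene" or "top"; returns the picture (400x640x3 uint8, red, green, blue); there is no depth.
- optics.camera_params(name): a dict with "fx", "fy", "cx", "cy" (pixels), "view" (4x4, takes a point from world to camera coordinates). Camera axes: x right, y down, z forward; pixel columns grow to the right and rows downward; lengths in m; the calibration is good to about 2 mm. A picture is of the moment at which its call begins. camera_params takes no time and is no camera call.
- bot.hand_in(): hands the job in; it is judged then, once.
The state is a dict: "time": time; "qpos": joint angles; "joint_velocities": joint speeds; "joint_efforts": joint torques, N m; "position": TCP position; "eef_rot": TCP orientation; "ft_force": force on the tool from outside, world axes, zero at the start; "torque": the same for the moment, N m; "grip_width": finger opening in m; "grip_force": force on a finger pad.
Only numpy, scipy, OpenCV 4.12 (cv2) and the standard library are available. Lean on these libraries where they do the work, as an engineer would, in place of code of your own. Each camera call takes 0.05 s, during which the arm holds its last target. There are 200 camera calls.

## Working session

There is one attempt and no reset: what is moved stays moved. The work goes in short steps, Python scripts to look and compute and a tool call to move; the robot and the scene stay as the last step left them, time stands still between calls to the robot, and variables do not carry over. Pictures are saved under pics/ and viewed, at most 14 in all, crops included, and the job is handed in when it is done.

```bash
ls; mkdir -p pics; python3 - <<'E'
from station import bot, optics, monitor
import cv2,numpy as np
for n in("scene","top"):
    cv2.imwrite(f"pics/{n}0.png",optics.get_image(n)[:,:,::-1]); p=optics.camera_params(n); print(n,p["fx"],p["fy"],p["cx"],p["cy"]);print(np.round(p["view"],4))
o=monitor.get_obs();print(o["time"],o["position"],o["eef_rot"],o["grip_width"])
E
```

```text
pics
station.py
scene 366.6185711452387 366.6185711452387 318.10974888848784 197.26588656920893
[[ 0.8177 -0.5756  0.0094 -0.4575]
 [-0.4976 -0.7149 -0.4912  0.3403]
 [ 0.2894  0.397  -0.871   0.8884]
 [ 0.      0.      0.      1.    ]]
top 435.070352903602 435.070352903602 314.16434408217066 202.02528312218215
[[ 0.0135 -0.9997  0.0192  0.0277]
 [-0.9996 -0.014  -0.0257  0.5605]
 [ 0.0259 -0.0189 -0.9995  1.0783]
 [ 0.      0.      0.      1.    ]]
0.1 [ 0.2438845  -0.60211194  0.23073373] [-5.36915821e-04  9.81547263e-01  1.91218918e-01 -8.38010718e-05] 0.08521082931240834
```

View pics/scene0.png

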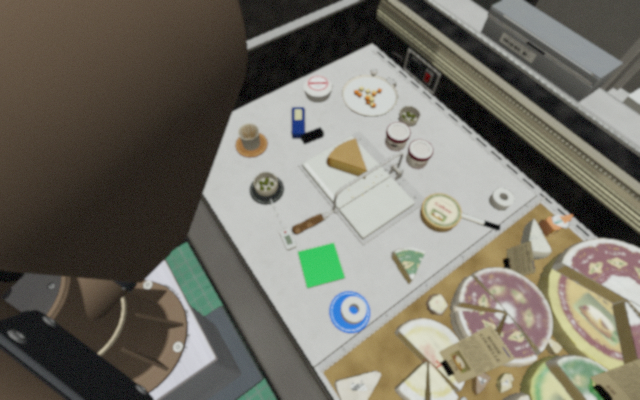

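View pics/top0.png

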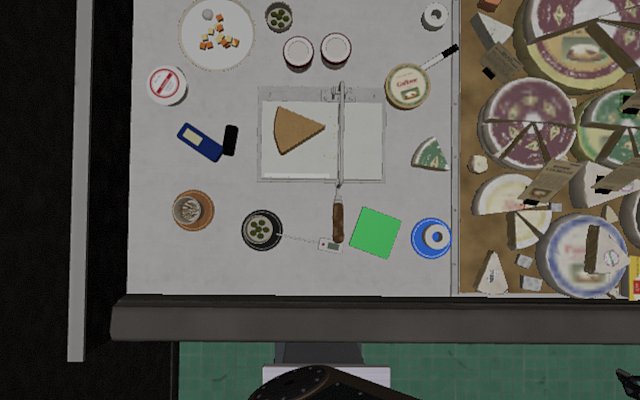

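The top view shows the wood coaster at about (193,210), black (262,230), green pad (375,232) and blue (431,238). In the scene view they are at (251,145), (267,188), (321,265) and (350,312). I'll enlarge these areas to measure them.

```bash
python3 - <<'E'
import cv2,numpy as np
t=cv2.imread("pics/top0.png");s=cv2.imread("pics/scene0.png")
def c(im,x,y,r=33):
    return cv2.resize(im[y-r:y+r,x-r:x+r],(264,264),interpolation=cv2.INTER_CUBIC)
a=np.hstack([c(t,193,210),c(t,262,230),c(t,431,238)])
b=np.hstack([c(s,251,140),c(s,267,188),c(s,350,312)])
cv2.imwrite("pics/crop0.png",np.vstack([a,b]))
E
```

```text
(no output)
```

View pics/crop0.png

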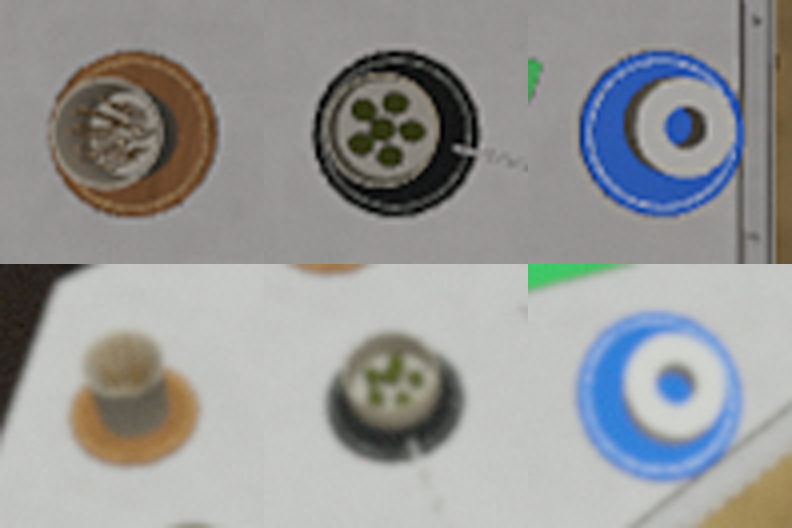

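The crops give clear rims and coaster outlines in both views. The cup sits left of centre on wood, the dish slightly left on black, and the roll right on blue. I'll triangulate the rim centres and coaster centres next.

```bash
cat > h.py <<'E'
import cv2,numpy as np
from station import bot, optics, monitor
C={n:optics.camera_params(n) for n in("top","scene")}
def P(n):
    p=C[n];return np.array([[p["fx"],0,p["cx"]],[0,p["fy"],p["cy"]],[0,0,1]])@np.array(p["view"])[:3]
def tri(t,s):
    X=cv2.triangulatePoints(P("top"),P("scene"),np.array(t,float),np.array(s,float))[:,0];return X[:3]/X[3]
def onz(n,uv,z):
    M=P(n);H=np.c_[M[:,0],M[:,1],M[:,2]*z+M[:,3]];w=np.linalg.solve(H,[*uv,1]);return w[:2]/w[2]
E
python3 - <<'E'
from h import *
np.set_printoptions(precision=4,suppress=True)
im={n:cv2.imread(f"pics/{n}0.png") for n in C}
hs={n:cv2.cvtColor(im[n],cv2.COLOR_BGR2HSV) for n in C}
rng={"wood":((5,90,60),(20,255,255)),"black":((0,0,0),(180,255,75)),"blue":((100,140,80),(120,255,255)),"green":((50,150,80),(75,255,255))}
seed={"top":dict(wood=(193,210),black=(262,230),blue=(431,238),green=(375,232)),"scene":dict(wood=(251,140),black=(267,188),blue=(350,312),green=(321,265))}
for k,(lo,hi) in rng.items():
    c={}
    for n in("top","scene"):
        x,y=seed[n][k];m=cv2.inRange(hs[n],lo,hi);q=np.zeros_like(m);cv2.circle(q,(x,y),34,255,-1);m&=q
        lab=cv2.connectedComponentsWithStats(m,connectivity=8);i=1+np.argmax(lab[2][1:,4])
        p=np.argwhere(lab[1]==i)[:,::-1].astype(np.float32)
        h=cv2.convexHull(p);e=cv2.fitEllipse(h)
        c[n]=e[0] if k!="green" else cv2.minAreaRect(h)[0]; 
        print(k,n,np.round(e[0],2),np.round(e[1],1),round(e[2]),"z=8mm->",onz(n,c[n],.008))
    print(k,"tri",tri(c["top"],c["scene"]))
for k,t,s in(("cup",(186.4,209.9),(248.5,131.75)),("dish",(259,229),(265.5,184.1)),("roll",(437.5,236.75),(354,309.5))): print(k,tri(t,s),[onz(n,u,z) for z in[dict(cup=.07,dish=.042,roll=.04)[k]] for n,u in(("top",t),("scene",s))])
o=monitor.get_obs();print(o["time"])
# obstacle spots
print("handle",tri((338,235),(294,231)),"handle back",tri((339,187),(325,213)), "thermo",onz("top",(330,245),.01),onz("top",(283,236),0),"wedge",onz("top",(418,165),.04),"cartedge",onz("top",(300,296),0))
from scipy.spatial.transform import Rotation as R
q=np.array(o["eef_rot"]);print(R.from_quat(q[[1,2,3,0]]).as_matrix())
E
```

```text
wood top [192.7  210.09] [40.6 41.2] 85 z=8mm-> [0.5359 0.3361]
wood scene [251.09 144.14] [23.6 30.4] 80 z=8mm-> [0.5342 0.3356]
wood tri [0.5354 0.3369 0.0058]
black top [261.55 229.99] [40.7 41. ] 49 z=8mm-> [0.4888 0.1651]
black scene [266.36 189.61] [24.7 29.7] 85 z=8mm-> [0.4868 0.1634]
black tri [0.4883 0.1657 0.0034]
blue top [430.89 237.88] [40.4 40.6] 115 z=8mm-> [ 0.4745 -0.2576]
blue scene [348.69 311.64] [31.9 35.3] 145 z=8mm-> [ 0.4716 -0.2574]
blue tri [ 0.4735 -0.2578  0.0053]
green top [373.77 231.95] [50.6 55. ] 17 z=8mm-> [ 0.4863 -0.116 ]
green scene [320.49 264.68] [38.3 61.7] 76 z=8mm-> [ 0.4851 -0.118 ]
green tri [ 0.4861 -0.1168  0.0032]
cup [0.5357 0.3352 0.0685] [array([0.5359, 0.3347]), array([0.535 , 0.3342])]
dish [0.4913 0.1698 0.0266] [array([0.4925, 0.1678]), array([0.487 , 0.1612])]
roll [ 0.4791 -0.2647  0.0392] [array([ 0.4792, -0.2644]), array([ 0.4789, -0.2647])]
0.1
handle [ 0.4766 -0.0189  0.0573] handle back [ 0.5873 -0.0186  0.0404] thermo [ 0.4538 -0.0053] [0.4742 0.1121] wedge [ 0.653  -0.2156] cartedge [0.3253 0.0674]
[[ 0.9269  0.3754 -0.0004]
 [ 0.3754 -0.9269  0.001 ]
 [ 0.     -0.0011 -1.    ]]
```

The coasters come out at z ≈ 3–6 mm against 8 mm expected. The cup rim (68 mm) and the roll top (39 mm) also fit. The dish's scene ellipse included its side wall, so I'll recompute it with the rim only. Meanwhile the arm moves above the roll, with the fingers closing along world x so they stay clear of the probe tip and the board.

Units first: shifts go in shares of 0.75 m and turns go in shares of 4 rad. So 0.345 m / 0.75 = 0.46, -0.225 m / 0.75 = -0.3, -1.186 rad / 4 = -0.2965.

```bash
python3 - <<'E'
from h import *
print(tri((259,229),(265.5,181.6)),onz("scene",(265.5,181.6),.042))
E
```

```text
[0.49201295 0.16803233 0.04208992] [0.49141593 0.16845411]
```

Request:
drive_effector --ticks '{"steps": [[0.1067, -0.0667, 0, 0, 0, -0.05, 0.085], [0.46, -0.3, 0.12, 0, 0, -0.2965, 0.085], [0.46, -0.3, 0.12, 0, 0, -0.2965, 0.085], [0.46, -0.3, 0.12, 0, 0, -0.2965, 0.085], [0.46, -0.3, 0.12, 0, 0, -0.2965, 0.085], [0.46, -0.3, 0.12, 0, 0, -0.2965, 0.085], [0.46, -0.3, 0.12, 0, 0, -0.2965, 0.085], [0.46, -0.3, 0.12, 0, 0, -0.2965, 0.085], [0.46, -0.3, 0.12, 0, 0, -0.2965, 0.085], [0.46, -0.3, 0.12, 0, 0, -0.2965, 0.085], [0.46, -0.3, 0.12, 0, 0, -0.2965, 0.085], [0.46, -0.3, 0.12, 0, 0, -0.2965, 0.085], [0.46, -0.3, 0.12, 0, 0, -0.2965, 0.085], [0.46, -0.3, 0.12, 0, 0, -0.2965, 0.085]]}'

```text
time: 1.5
position: [0.479, -0.2652, 0.1415]
eef_rot: [0.0, 0.708, 0.707, 0.0]
ft_force: [-0.0, 0.6, 0.6]
grip_width: 0.085
grip_force: 0.0
```

The dish is now at (0.492, 0.168) with its top at 42 mm, which is consistent. Next I descend on the roll and close.

Scaled: 0.128 m / 0.75 = 0.1707, 0.12 m / 0.75 = 0.16.

Request:
drive_effector --ticks '{"steps": [[0, 0, 0.04, 0, 0, 0, 0.085], [0, 0, 0.08, 0, 0, 0, 0.085], [0, 0, 0.12, 0, 0, 0, 0.085], [0, 0, 0.1467, 0, 0, 0, 0.085], [0, 0, 0.16, 0, 0, 0, 0.085], [0, 0, 0.1707, 0, 0, 0, 0.085], [0, 0, 0.1707, 0, 0, 0, 0.085]]}'

```text
time: 2.2
position: [0.4791, -0.2646, 0.013]
eef_rot: [-0.0, 0.707, 0.707, -0.0]
ft_force: [0.6, 0.2, 0.9]
grip_width: 0.0849
grip_force: 0.0
```

Request:
drive_effector --ticks '{"steps": [[0, 0, 0, 0, 0, 0, 0.05], [0, 0, 0, 0, 0, 0, 0.05], [0, 0, 0, 0, 0, 0, 0.05], [0, 0, 0, 0, 0, 0, 0.05], [0, 0, 0, 0, 0, 0, 0.05], [0, 0, 0, 0, 0, 0, 0.05], [0, 0, 0, 0, 0, 0, 0.05], [0, 0, 0, 0, 0, 0, 0.05]]}'

```text
time: 3.0
position: [0.4798, -0.2648, 0.0147]
eef_rot: [0.001, 0.707, 0.707, 0.0]
ft_force: [-1.9, 0.2, 12.2]
grip_width: 0.058
grip_force: 62.3
```

The roll is gripped (58 mm wide, 62 N), with the fingertips just brushing the coaster. I'll lift it and park it on the green pad.

Scaled: 0.148 m / 0.75 = 0.1973, -0.06 m / 0.75 = -0.08.

Request:
drive_effector --ticks '{"steps": [[0, 0, -0.0133, 0, 0, 0, 0.05], [0, 0, -0.04, 0, 0, 0, 0.05], [0, 0, -0.0667, 0, 0, 0, 0.05], [0, 0, -0.08, 0, 0, 0, 0.05], [0.0267, 0.0013, -0.08, 0, 0, 0, 0.05], [0.0667, 0.0027, -0.08, 0, 0, 0, 0.05], [0.1067, 0.0053, -0.08, 0, 0, 0, 0.05], [0.1467, 0.008, -0.08, 0, 0, 0, 0.05], [0.18, 0.008, -0.08, 0, 0, 0, 0.05], [0.1973, 0.008, -0.08, 0, 0, 0, 0.05], [0.1973, 0.008, -0.08, 0, 0, 0, 0.05], [0.1973, 0.008, -0.0533, 0, 0, 0, 0.05], [0.1973, 0.008, -0.0267, 0, 0, 0, 0.05], [0.1973, 0.008, -0.0133, 0, 0, 0, 0.05], [0.1973, 0.008, -0.0067, 0, 0, 0, 0.05], [0.1973, 0.008, -0.0027, 0, 0, 0, 0.05], [0.1973, 0.008, -0.0027, 0, 0, 0, 0.05]]}'

```text
time: 4.7
position: [0.4854, -0.1167, 0.0154]
eef_rot: [0.0, 0.707, 0.707, 0.0]
ft_force: [-0.4, 0.6, -1.7]
grip_width: 0.0581
grip_force: 65.1
```

Scaled: -0.16 m / 0.75 = -0.2133, -0.14 m / 0.75 = -0.1867.

Request:
drive_effector --ticks '{"steps": [[0, 0, 0.0013, 0, 0, 0, 0.05], [0, 0, 0.0013, 0, 0, 0, 0.085], [0, 0, 0.0013, 0, 0, 0, 0.085], [0, 0, 0.0013, 0, 0, 0, 0.085], [0, 0, 0.0013, 0, 0, 0, 0.085], [0, 0, 0.0013, 0, 0, 0, 0.085], [0, 0, -0.0267, 0, 0, 0, 0.085], [0, 0, -0.08, 0, 0, 0, 0.085], [0, 0, -0.1333, 0, 0, 0, 0.085], [0, 0, -0.1867, 0, 0, 0, 0.085], [0, 0, -0.2133, 0, 0, 0, 0.085]]}'

```text
time: 5.8
position: [0.4863, -0.1167, 0.1785]
eef_rot: [0.002, 0.707, 0.707, 0.001]
ft_force: [0.2, 0.5, -1.3]
grip_width: 0.0852
grip_force: 0.0
```

Request:
drive_effector --ticks '{"steps": [[0.04, 0.0013, 0, 0, 0, 0, 0.085], [0.0933, 0.004, 0, 0, 0, 0, 0.085], [0.1467, 0.0053, 0, 0, 0, 0, 0.085], [0.2, 0.0067, 0, 0, 0, 0, 0.085], [0.2533, 0.008, 0, 0, 0, 0, 0.085], [0.3067, 0.0093, 0, 0, 0, 0, 0.085], [0.3533, 0.0093, 0, 0, 0, 0, 0.085], [0.38, 0.0093, 0, 0, 0, 0, 0.085], [0.38, 0.0093, 0.0533, 0, 0, 0, 0.085], [0.38, 0.0093, 0.1067, 0, 0, 0, 0.085], [0.38, 0.0093, 0.1067, 0, 0, 0, 0.085], [0.38, 0.0093, 0.1067, 0, 0, 0, 0.085]]}'

```text
time: 7.0
position: [0.4919, 0.1684, 0.0955]
eef_rot: [-0.0, 0.707, 0.707, -0.001]
ft_force: [0.8, -0.1, 1.2]
grip_width: 0.085
grip_force: 0.0
```

```bash
python3 - <<'E'
from h import *
t=optics.get_image("top");s=optics.get_image("scene")
cv2.imwrite("pics/s1.png",np.hstack([cv2.resize(t[180:300,180:480],(600,240)),cv2.resize(s[100:340,220:420],(200,240))])[:,:,::-1])
E
```

```text
(no output)
```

View pics/s1.png

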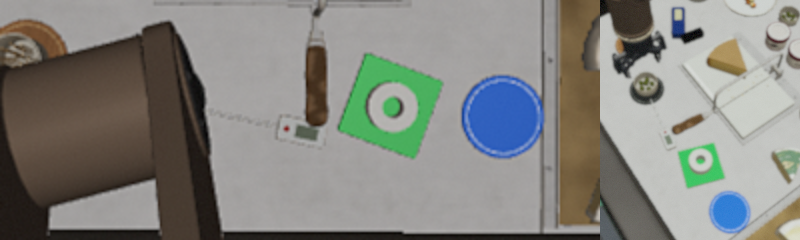

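The roll stands in the middle of the green pad, at about top pixel (376,233), and the blue coaster is free at (431,238). Next is the dish.

Scaled: 0.077 m / 0.75 = 0.1027, 0.07 m / 0.75 = 0.0933.

Request:
drive_effector --ticks '{"steps": [[0, 0, 0.0267, 0, 0, 0, 0.085], [0, 0, 0.0533, 0, 0, 0, 0.085], [0, 0, 0.08, 0, 0, 0, 0.085], [0, 0, 0.0933, 0, 0, 0, 0.085], [0, 0, 0.1027, 0, 0, 0, 0.085], [0, 0, 0.1027, 0, 0, 0, 0.085]]}'

```text
time: 7.7
position: [0.4926, 0.1686, 0.0186]
eef_rot: [0.0, 0.707, 0.707, 0.0]
ft_force: [0.5, -0.7, 0.2]
grip_width: 0.0852
grip_force: 0.0
```

Request:
drive_effector --ticks '{"steps": [[0, 0, 0, 0, 0, 0, 0.06], [0, 0, 0, 0, 0, 0, 0.06], [0, 0, 0, 0, 0, 0, 0.06], [0, 0, 0, 0, 0, 0, 0.06], [0, 0, 0, 0, 0, 0, 0.06], [0, 0, 0, 0, 0, 0, 0.06], [0, 0, 0, 0, 0, 0, 0.06], [0, 0, 0, 0, 0, 0, 0.06]]}'

```text
time: 8.5
position: [0.4928, 0.1687, 0.0198]
eef_rot: [0.0, 0.707, 0.707, 0.001]
ft_force: [-5.1, -1.8, 17.6]
grip_width: 0.0658
grip_force: 62.1
```

Scaled: -0.15 m / 0.75 = -0.2, -0.14 m / 0.75 = -0.1867.

Request:
drive_effector --ticks '{"steps": [[0, 0, -0.0133, 0, 0, 0, 0.06], [0, 0, -0.04, 0, 0, 0, 0.06], [0, 0, -0.08, 0, 0, 0, 0.06], [0, 0, -0.12, 0, 0, 0, 0.06], [0, 0, -0.16, 0, 0, 0, 0.06], [0, 0, -0.1867, 0, 0, 0, 0.06], [0, 0, -0.2, 0, 0, 0, 0.06], [0, 0, -0.2, 0, 0, 0, 0.06]]}'

```text
time: 9.3
position: [0.493, 0.1688, 0.1698]
eef_rot: [0.001, 0.707, 0.707, 0.001]
ft_force: [-0.4, 0.9, -2.3]
grip_width: 0.0656
grip_force: 68.1
```

Request:
drive_effector --ticks '{"steps": [[-0.0133, 0, 0, 0, 0, 0, 0.06], [-0.04, -0.0013, 0, 0, 0, 0, 0.06], [-0.08, -0.0027, 0, 0, 0, 0, 0.06], [-0.1333, -0.0053, 0, 0, 0, 0, 0.06], [-0.1867, -0.008, 0, 0, 0, 0, 0.06], [-0.24, -0.0107, 0, 0, 0, 0, 0.06], [-0.2933, -0.0133, 0, 0, 0, 0, 0.06], [-0.3467, -0.016, 0, 0, 0, 0, 0.06], [-0.4, -0.0187, 0, 0, 0, 0, 0.06], [-0.4533, -0.0213, 0, 0, 0, 0, 0.06], [-0.4933, -0.024, 0, 0, 0, 0, 0.06], [-0.5333, -0.0253, 0, 0, 0, 0, 0.06], [-0.5533, -0.0253, 0, 0, 0, 0, 0.06], [-0.5653, -0.0253, 0, 0, 0, 0, 0.06], [-0.568, -0.0253, 0, 0, 0, 0, 0.06], [-0.568, -0.0253, 0, 0, 0, 0, 0.06], [-0.568, -0.0253, 0, 0, 0, 0, 0.06]]}'

```text
time: 11.0
position: [0.4733, -0.2564, 0.1682]
eef_rot: [-0.0, 0.707, 0.707, -0.0]
ft_force: [0.3, -0.0, -1.6]
grip_width: 0.0658
grip_force: 68.1
```

Scaled: 0.149 m / 0.75 = 0.1987, 0.148 m / 0.75 = 0.1973.

Request:
drive_effector --ticks '{"steps": [[0, 0, 0.0267, 0, 0, 0, 0.06], [0, 0, 0.0667, 0, 0, 0, 0.06], [0, 0, 0.1067, 0, 0, 0, 0.06], [0, 0, 0.1467, 0, 0, 0, 0.06], [0, 0, 0.1733, 0, 0, 0, 0.06], [0, 0, 0.1867, 0, 0, 0, 0.06], [0, 0, 0.1933, 0, 0, 0, 0.06], [0, 0, 0.1973, 0, 0, 0, 0.06], [0, 0, 0.1987, 0, 0, 0, 0.06], [0, 0, 0.1987, 0, 0, 0, 0.06]]}'

```text
time: 12.0
position: [0.4738, -0.2576, 0.0201]
eef_rot: [0.001, 0.707, 0.707, 0.0]
ft_force: [-0.8, 0.3, -1.6]
grip_width: 0.0665
grip_force: 68.1
```

Next I ease down 1 mm, release, rise, and travel over the handle to the cup at (0.536, 0.335).

Scaled: -0.17 m / 0.75 = -0.2267, -0.14 m / 0.75 = -0.1867.

Request:
drive_effector --ticks '{"steps": [[0, 0, 0.0013, 0, 0, 0, 0.06], [0, 0, 0.0013, 0, 0, 0, 0.085], [0, 0, 0.0013, 0, 0, 0, 0.085], [0, 0, 0.0013, 0, 0, 0, 0.085], [0, 0, 0.0013, 0, 0, 0, 0.085], [0, 0, 0.0013, 0, 0, 0, 0.085], [0, 0, -0.0267, 0, 0, 0, 0.085], [0, 0, -0.08, 0, 0, 0, 0.085], [0, 0, -0.1333, 0, 0, 0, 0.085], [0, 0, -0.1867, 0, 0, 0, 0.085], [0, 0, -0.2267, 0, 0, 0, 0.085], [0, 0, -0.2267, 0, 0, 0, 0.085]]}'

```text
time: 13.2
position: [0.4753, -0.2586, 0.1933]
eef_rot: [0.003, 0.707, 0.707, 0.001]
ft_force: [0.0, -0.6, 0.1]
grip_width: 0.0848
grip_force: 0.0
```

Request:
drive_effector --ticks '{"steps": [[0.0533, 0, 0, 0, 0, 0, 0.085], [0.1067, 0, 0, 0, 0, 0, 0.085], [0.16, 0, 0, 0, 0, 0, 0.085], [0.2133, 0, 0, 0, 0, 0, 0.085], [0.2667, 0, 0, 0, 0, 0, 0.085], [0.32, 0, 0, 0, 0, 0, 0.085], [0.3733, 0, 0, 0, 0, 0, 0.085], [0.4267, 0.0133, 0, 0, 0, 0, 0.085], [0.48, 0.0267, 0, 0, 0, 0, 0.085], [0.5333, 0.04, 0, 0, 0, 0, 0.085], [0.5867, 0.0533, 0, 0, 0, 0, 0.085], [0.64, 0.0667, 0, 0, 0, 0, 0.085], [0.6933, 0.08, 0, 0, 0, 0, 0.085], [0.7467, 0.0827, 0, 0, 0, 0, 0.085], [0.7907, 0.0827, 0, 0, 0, 0, 0.085], [0.7907, 0.0827, 0, 0, 0, 0, 0.085], [0.7907, 0.0827, 0.04, 0, 0, 0, 0.085], [0.7907, 0.0827, 0.08, 0, 0, 0, 0.085], [0.7907, 0.0827, 0.08, 0, 0, 0, 0.085], [0.7907, 0.0827, 0.08, 0, 0, 0, 0.085]]}'

```text
time: 15.2
position: [0.535, 0.335, 0.1291]
eef_rot: [-0.0, 0.707, 0.707, -0.001]
ft_force: [0.2, -0.5, 0.9]
grip_width: 0.0853
grip_force: 0.0
```

```bash
python3 - <<'E'
from h import *
t=optics.get_image("top");s=optics.get_image("scene")
cv2.imwrite("pics/s2.png",np.hstack([cv2.resize(t[180:300,180:480],(600,240)),cv2.resize(s[100:340,220:420],(200,240))])[:,:,::-1])
E
```

```text
(no output)
```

View pics/s2.png

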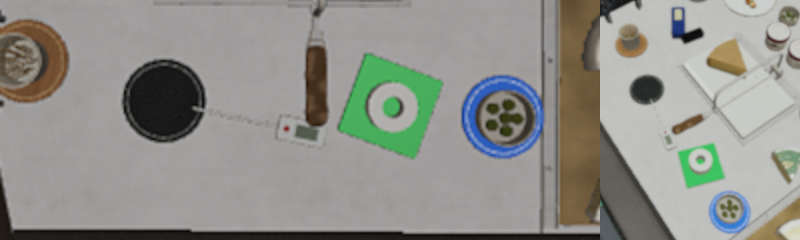

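The dish stands on blue with its rim at about crop (505,118), the coaster at (503,117), and the black coaster is clear. The probe tip reaches onto black at about px (276,233). I'll check the dish offset and the tip numerically.

```bash
python3 - <<'E'
from h import *
np.set_printoptions(precision=4,suppress=True)
t=optics.get_image("top");s=optics.get_image("scene")
def c(im,x,y,r=33): return cv2.resize(im[y-r:y+r,x-r:x+r],(396,396),interpolation=cv2.INTER_CUBIC)
cv2.imwrite("pics/s3.png",np.hstack([c(t,431,238),c(t,262,230)])[:,:,::-1])
for n,im,xy in(("top",t,(262,230)),("scene",s,(266,189))):
    m=cv2.inRange(im,(0,0,0),(85,85,85));q=np.zeros_like(m);cv2.circle(q,xy,30,255,-1);m&=q
    e=cv2.fitEllipse(cv2.convexHull(np.argwhere(m>0)[:,::-1].astype(np.float32)));print(n,e,onz(n,e[0],.008))
E
```

```text
top ((261.5424499511719, 229.97886657714844), (40.790706634521484, 41.12879180908203), 61.818416595458984) [0.4888 0.1651]
scene ((266.3793029785156, 189.3620147705078), (26.88916015625, 31.682239532470703), 80.05045318603516) [0.4872 0.1641]
```

View pics/s3.png

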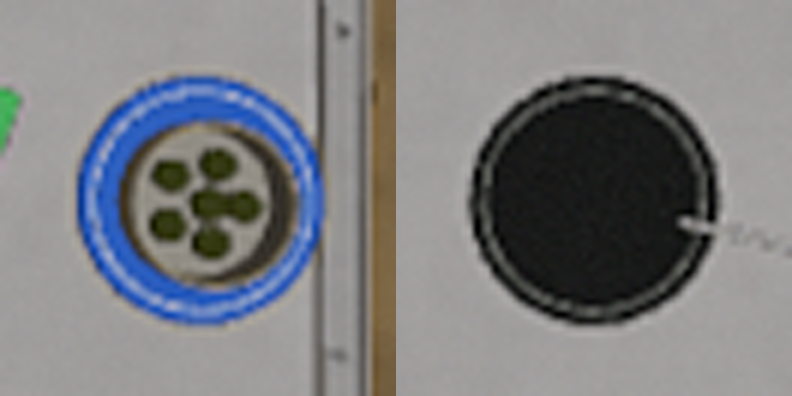

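The dish is within about 5 mm of blue's centre, and black is confirmed at (0.488, 0.165). The probe tip lies about 36 mm from that centre. Now I grasp the cup.

Scaled: 0.099 m / 0.75 = 0.132, 0.095 m / 0.75 = 0.1267.

Request:
drive_effector --ticks '{"steps": [[0, 0, 0.0267, 0, 0, 0, 0.085], [0, 0, 0.0533, 0, 0, 0, 0.085], [0, 0, 0.08, 0, 0, 0, 0.085], [0, 0, 0.1067, 0, 0, 0, 0.085], [0, 0, 0.1267, 0, 0, 0, 0.085], [0, 0, 0.132, 0, 0, 0, 0.085], [0, 0, 0.132, 0, 0, 0, 0.085]]}'

```text
time: 16.1
position: [0.5353, 0.3356, 0.0303]
eef_rot: [-0.0, 0.707, 0.707, -0.0]
ft_force: [0.2, 0.0, -0.1]
grip_width: 0.0849
grip_force: 0.0
```

Request:
drive_effector --ticks '{"steps": [[0, 0, 0, 0, 0, 0, 0.05], [0, 0, 0, 0, 0, 0, 0.05], [0, 0, 0, 0, 0, 0, 0.05], [0, 0, 0, 0, 0, 0, 0.05], [0, 0, 0, 0, 0, 0, 0.05], [0, 0, 0, 0, 0, 0, 0.05], [0, 0, 0, 0, 0, 0, 0.05], [0, 0, 0, 0, 0, 0, 0.05]]}'

```text
time: 16.9
position: [0.5361, 0.3361, 0.0319]
eef_rot: [0.0, 0.707, 0.707, 0.001]
ft_force: [-1.6, -1.7, 9.9]
grip_width: 0.0625
grip_force: 62.7
```

Request:
drive_effector --ticks '{"steps": [[0, 0, -0.0133, 0, 0, 0, 0.05], [0, 0, -0.04, 0, 0, 0, 0.05], [0, 0, -0.0667, 0, 0, 0, 0.05], [0, 0, -0.0667, 0, 0, 0, 0.05]]}'

```text
time: 17.3
position: [0.537, 0.3366, 0.0838]
eef_rot: [0.001, 0.707, 0.707, 0.002]
ft_force: [0.7, 0.8, -0.9]
grip_width: 0.062
grip_force: 65.5
```

Scaled: -0.168 m / 0.75 = -0.224, -0.048 m / 0.75 = -0.064.

Request:
drive_effector --ticks '{"steps": [[-0.0133, -0.004, 0, 0, 0, 0, 0.05], [-0.04, -0.012, 0, 0, 0, 0, 0.05], [-0.08, -0.0227, 0, 0, 0, 0, 0.05], [-0.12, -0.0347, 0, 0, 0, 0, 0.05], [-0.16, -0.0453, 0, 0, 0, 0, 0.05], [-0.1933, -0.056, 0, 0, 0, 0, 0.05], [-0.2133, -0.0613, 0, 0, 0, 0, 0.05], [-0.224, -0.064, 0, 0, 0, 0, 0.05], [-0.224, -0.064, 0, 0, 0, 0, 0.05], [-0.224, -0.064, 0.02, 0, 0, 0, 0.05], [-0.224, -0.064, 0.04, 0, 0, 0, 0.05], [-0.224, -0.064, 0.0533, 0, 0, 0, 0.05], [-0.224, -0.064, 0.06, 0, 0, 0, 0.05], [-0.224, -0.064, 0.0627, 0, 0, 0, 0.05], [-0.224, -0.064, 0.064, 0, 0, 0, 0.05], [-0.224, -0.064, 0.064, 0, 0, 0, 0.05]]}'

```text
time: 18.9
position: [0.4876, 0.1678, 0.0326]
eef_rot: [0.0, 0.707, 0.707, 0.0]
ft_force: [-0.5, -0.1, -0.5]
grip_width: 0.0622
grip_force: 65.5
```

Request:
drive_effector --ticks '{"steps": [[0, 0, 0.0013, 0, 0, 0, 0.05], [0, 0, 0.0013, 0, 0, 0, 0.05]]}'

```text
time: 19.1
position: [0.4877, 0.1677, 0.0319]
eef_rot: [0.0, 0.707, 0.707, 0.0]
ft_force: [-1.2, 0.3, 5.9]
grip_width: 0.062
grip_force: 65.9
```

```bash
python3 - <<'E'
from h import *
s=optics.get_image("scene")
cv2.imwrite("pics/s4.png",cv2.resize(s[140:240,210:330],(600,500),interpolation=cv2.INTER_CUBIC)[:,:,::-1])
E
```

```text
(no output)
```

View pics/s4.png

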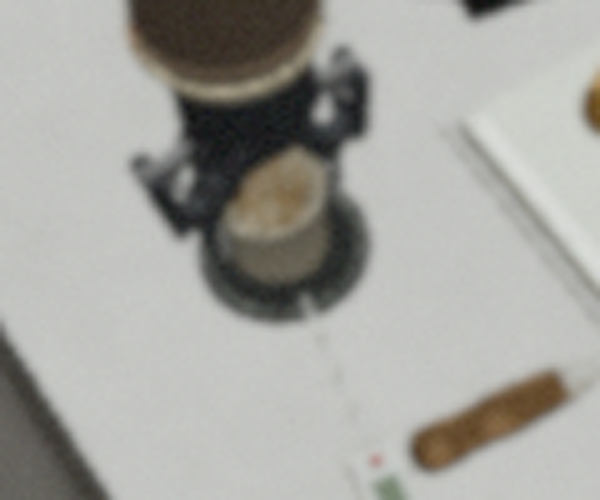

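The cup stands on the black coaster, foot at about crop (280,265) and clear of the probe tip at (310,305), and contact is felt at 5.9 N. I'll release it and go for the roll on the pad.

Request:
drive_effector --ticks '{"steps": [[0, 0, 0, 0, 0, 0, 0.085], [0, 0, 0, 0, 0, 0, 0.085], [0, 0, 0, 0, 0, 0, 0.085], [0, 0, 0, 0, 0, 0, 0.085], [0, 0, 0, 0, 0, 0, 0.085], [0, 0, 0, 0, 0, 0, 0.085], [0, 0, -0.0267, 0, 0, 0, 0.085], [0, 0, -0.0667, 0, 0, 0, 0.085], [0, 0, -0.12, 0, 0, 0, 0.085], [0, 0, -0.1733, 0, 0, 0, 0.085], [0, 0, -0.2, 0, 0, 0, 0.085]]}'

```text
time: 20.25
position: [0.4883, 0.1679, 0.1844]
eef_rot: [0.001, 0.707, 0.707, 0.001]
ft_force: [0.4, 1.4, -0.8]
grip_width: 0.0848
grip_force: 0.0
```

Request:
drive_effector --ticks '{"steps": [[-0.0533, 0, 0, 0, 0, 0, 0.085], [-0.1067, 0, 0, 0, 0, 0, 0.085], [-0.16, 0, 0, 0, 0, 0, 0.085], [-0.2133, 0, 0, 0, 0, 0, 0.085], [-0.2667, 0, 0, 0, 0, 0, 0.085], [-0.32, -0.0013, 0, 0, 0, 0, 0.085], [-0.36, -0.0013, 0, 0, 0, 0, 0.085], [-0.3787, -0.0013, 0, 0, 0, 0, 0.085], [-0.3787, -0.0013, 0, 0, 0, 0, 0.085], [-0.3787, -0.0013, 0.0533, 0, 0, 0, 0.085], [-0.3787, -0.0013, 0.1067, 0, 0, 0, 0.085], [-0.3787, -0.0013, 0.16, 0, 0, 0, 0.085], [-0.3787, -0.0013, 0.2, 0, 0, 0, 0.085], [-0.3787, -0.0013, 0.2133, 0, 0, 0, 0.085], [-0.3787, -0.0013, 0.22, 0, 0, 0, 0.085], [-0.3787, -0.0013, 0.22, 0, 0, 0, 0.085]]}'

```text
time: 21.85
position: [0.4867, -0.116, 0.0167]
eef_rot: [0.0, 0.707, 0.707, 0.0]
ft_force: [0.2, 0.3, 0.3]
grip_width: 0.0848
grip_force: 0.0
```

Request:
drive_effector --ticks '{"steps": [[0, 0, 0, 0, 0, 0, 0.05], [0, 0, 0, 0, 0, 0, 0.05], [0, 0, 0, 0, 0, 0, 0.05], [0, 0, 0, 0, 0, 0, 0.05], [0, 0, 0, 0, 0, 0, 0.05], [0, 0, 0, 0, 0, 0, 0.05], [0, 0, 0, 0, 0, 0, 0.05], [0, 0, 0, 0, 0, 0, 0.05]]}'

```text
time: 22.65
position: [0.4872, -0.1166, 0.0179]
eef_rot: [0.001, 0.707, 0.707, 0.001]
ft_force: [-2.3, 2.4, 15.4]
grip_width: 0.0578
grip_force: 60.7
```

Request:
drive_effector --ticks '{"steps": [[0, 0, -0.0133, 0, 0, 0, 0.05], [0, 0, -0.04, 0, 0, 0, 0.05], [0, 0, -0.08, 0, 0, 0, 0.05], [0, 0, -0.12, 0, 0, 0, 0.05], [0, 0, -0.1733, 0, 0, 0, 0.05], [0, 0, -0.2133, 0, 0, 0, 0.05], [0, 0, -0.2267, 0, 0, 0, 0.05], [0, 0, -0.2267, 0, 0, 0, 0.05]]}'

```text
time: 23.45
position: [0.4871, -0.1167, 0.1881]
eef_rot: [0.002, 0.707, 0.707, 0.001]
ft_force: [-0.3, -0.7, -1.5]
grip_width: 0.0578
grip_force: 65.1
```

```bash
python3 - <<'E'
from h import *
t=optics.get_image("top");s=optics.get_image("scene")
def c(im,x,y,r=33): return cv2.resize(im[y-r:y+r,x-r:x+r],(396,396),interpolation=cv2.INTER_CUBIC)
cv2.imwrite("pics/s5.png",np.hstack([c(t,193,210),c(t,262,230)])[:,:,::-1])
for n,im,xy in(("top",t,(193,210)),("scene",s,(251,145))):
    m=cv2.inRange(cv2.cvtColor(im,cv2.COLOR_RGB2HSV),(5,90,60),(20,255,255));q=np.zeros_like(m);cv2.circle(q,xy,28,255,-1);m&=q
    e=cv2.fitEllipse(cv2.convexHull(np.argwhere(m>0)[:,::-1].astype(np.float32)));print(n,e[:2],onz(n,e[0],.008))
E
```

```text
top ((192.71783447265625, 210.09169006347656), (40.598289489746094, 41.11532211303711)) [0.53585831 0.33603725]
scene ((250.86656188964844, 145.79908752441406), (52.27226257324219, 54.7506103515625)) [0.53034604 0.33028431]
```

View pics/s5.png

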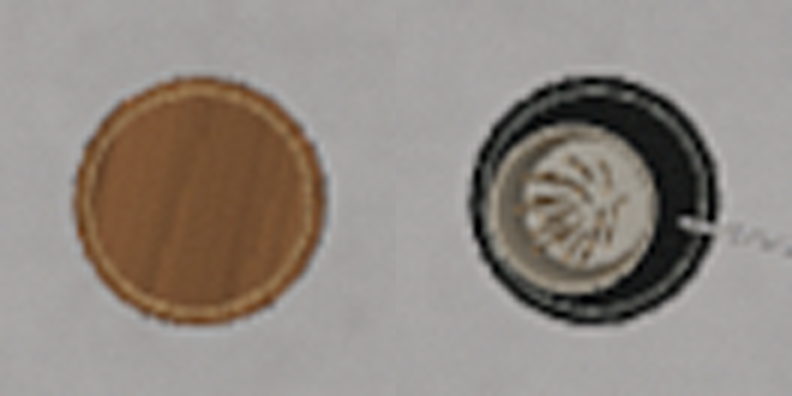

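The wooden coaster is clear, centred at (0.536, 0.336). The cup's rim on black is offset only by the expected parallax, so it is centred and upright. The probe is untouched. Next I carry the roll to wood.

Scaled: 0.453 m / 0.75 = 0.604, 0.06 m / 0.75 = 0.08.

Request:
drive_effector --ticks '{"steps": [[0.0133, 0, 0, 0, 0, 0, 0.05], [0.04, 0, 0, 0, 0, 0, 0.05], [0.08, 0, 0, 0, 0, 0, 0.05], [0.1333, 0, 0, 0, 0, 0, 0.05], [0.1867, 0, 0, 0, 0, 0, 0.05], [0.24, 0.0067, 0, 0, 0, 0, 0.05], [0.2933, 0.0133, 0, 0, 0, 0, 0.05], [0.3467, 0.024, 0, 0, 0, 0, 0.05], [0.4, 0.0347, 0, 0, 0, 0, 0.05], [0.4533, 0.0453, 0, 0, 0, 0, 0.05], [0.5067, 0.056, 0, 0, 0, 0, 0.05], [0.5467, 0.0627, 0, 0, 0, 0, 0.05], [0.58, 0.0653, 0, 0, 0, 0, 0.05], [0.5973, 0.0653, 0, 0, 0, 0, 0.05], [0.604, 0.0653, 0, 0, 0, 0, 0.05], [0.604, 0.0653, 0, 0, 0, 0, 0.05], [0.604, 0.0653, 0, 0, 0, 0, 0.05]]}'

```text
time: 25.25
position: [0.535, 0.3356, 0.186]
eef_rot: [-0.0, 0.707, 0.707, -0.0]
ft_force: [-0.2, -0.6, -1.4]
grip_width: 0.0575
grip_force: 65.0
```

Request:
drive_effector --ticks '{"steps": [[0, 0, 0.0267, 0, 0, 0, 0.05], [0, 0, 0.0667, 0, 0, 0, 0.05], [0, 0, 0.1067, 0, 0, 0, 0.05], [0, 0, 0.1467, 0, 0, 0, 0.05], [0, 0, 0.1867, 0, 0, 0, 0.05], [0, 0, 0.2067, 0, 0, 0, 0.05], [0, 0, 0.216, 0, 0, 0, 0.05], [0, 0, 0.2227, 0, 0, 0, 0.05], [0, 0, 0.2253, 0, 0, 0, 0.05], [0, 0, 0.2253, 0, 0, 0, 0.05]]}'

```text
time: 26.25
position: [0.5359, 0.3369, 0.0183]
eef_rot: [0.0, 0.707, 0.707, 0.001]
ft_force: [-0.1, 0.1, -0.7]
grip_width: 0.0582
grip_force: 65.0
```

Next I ease down, release, and rise clear. I back off toward the start side so the cameras can see everything.

Scaled: -0.2 m / 0.75 = -0.2667, -0.18 m / 0.75 = -0.24.

Request:
drive_effector --ticks '{"steps": [[0, 0, 0.0013, 0, 0, 0, 0.05], [0, 0, 0.0013, 0, 0, 0, 0.085], [0, 0, 0.0013, 0, 0, 0, 0.085], [0, 0, 0.0013, 0, 0, 0, 0.085], [0, 0, 0.0013, 0, 0, 0, 0.085], [0, 0, 0.0013, 0, 0, 0, 0.085], [0, 0, -0.0267, 0, 0, 0, 0.085], [0, 0, -0.08, 0, 0, 0, 0.085], [0, 0, -0.1333, 0, 0, 0, 0.085], [0, 0, -0.1867, 0, 0, 0, 0.085], [0, 0, -0.24, 0, 0, 0, 0.085], [0, 0, -0.2667, 0, 0, 0, 0.085], [0, 0, -0.2667, 0, 0, 0, 0.085]]}'

```text
time: 27.55
position: [0.5368, 0.3375, 0.2208]
eef_rot: [0.001, 0.707, 0.707, 0.003]
ft_force: [-0.1, 0.1, -0.5]
grip_width: 0.0847
grip_force: 0.0
```

Request:
drive_effector --ticks '{"steps": [[-0.0533, 0, 0, 0, 0, 0, 0.085], [-0.1067, 0, 0, 0, 0, 0, 0.085], [-0.16, 0, 0, 0, 0, 0, 0.085], [-0.2133, 0, 0, 0, 0, 0, 0.085], [-0.2667, 0, 0, 0, 0, 0, 0.085], [-0.32, 0, 0, 0, 0, 0, 0.085], [-0.3733, 0, 0, 0, 0, 0, 0.085], [-0.4267, 0, 0, 0, 0, 0, 0.085], [-0.48, 0, 0, 0, 0, 0, 0.085], [-0.5333, 0, 0, 0, 0, 0, 0.085], [-0.5733, 0, 0, 0, 0, 0, 0.085], [-0.5733, 0, 0, 0, 0, 0, 0.085], [-0.5733, 0, 0, 0, 0, 0, 0.085], [-0.5733, 0, 0, 0, 0, 0, 0.085]]}'

```text
time: 28.95
position: [0.535, -0.0927, 0.2168]
eef_rot: [-0.0, 0.707, 0.707, -0.0]
ft_force: [0.4, 0.5, -0.3]
grip_width: 0.0846
grip_force: 0.0
```

```bash
python3 - <<'E'
from h import *
t=optics.get_image("top");s=optics.get_image("scene")
def c(im,x,y,r=33): return cv2.resize(im[y-r:y+r,x-r:x+r],(264,264),interpolation=cv2.INTER_CUBIC)
P_=[((193,210),(251,140)),((262,230),(267,188)),((431,238),(350,312))]
cv2.imwrite("pics/s6.png",np.vstack([np.hstack([c(t,*a) for a,b in P_]),np.hstack([c(s,*b) for a,b in P_])])[:,:,::-1])
E
```

```text
(no output)
```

View pics/s6.png

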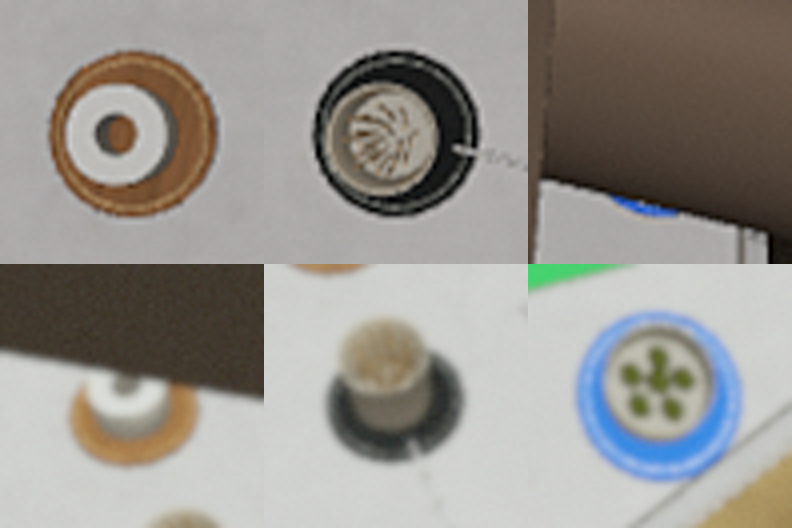

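The roll is on wood with its top at crop (117,134), offset from the coaster by parallax only. The cup is upright and centred on black, and the dish is upright on blue. The robot touches nothing, so I'm handing in.

```bash
python3 -c "
from station import bot, optics, monitor
print(bot.hand_in())"
```

```text
the job is handed in; nothing more can be done
None
```

The job is handed in at about 29 s: the cup is on the black coaster, the dish on the blue and the roll on the wooden. In the last pictures all three stood upright, the dish about 5 mm off centre and the other two nearly centred, and the thermometer's probe tip had not moved; I did not re-measure the label gun or the wedge, and the hand-in returned no verdict.

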